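# Third hand at the shaker dock

### The arm

A 7-joint arm with a two-finger parallel gripper is mounted at the origin on the work surface. World frame = base frame: x ahead of the robot, y to its left, z up, the work surface at z = 0. Lengths are in m, angles in rad, forces in N, time in s.
With the tool pointing down it reaches from about 0.425 to 0.95 m from the base axis. Payload 4.7 kg.
Tool frame: the origin (TCP) lies at the very end of the fingers, on their centre line; the grasp point (between the pads) lies 19 mm behind it; z points along the fingers, y is the direction in which the jaws open and shut (so a half turn about z gives the same grasp; the last joint's range is limited). The gripper opens to 85 mm and grips with 20 to 120 N. Pads are 22 mm wide; open, the fingers measure 114 mm over their backs; the gripper's body (76 mm by 85 mm) begins 54 mm behind the grasp point. The pads swing forward as they close: fully open they stand 13 mm farther back than shut.
Start: joints at [1.168, 0.469, -0.049, 1.532, 0.024, 1.141, -0.082], TCP at [0.247, -0.628, 0.231] pointing down, gripper open.
Joint ranges: [-2.59, 2.59], [-0.33, 1.99], [-1.39, 1.29], [0.1, 2.45], [-1.04, 4.18], [0.21, 1.99], [-2.66, 2.66]. Speed limits (rad/s): [2.57, 2.57, 3.14, 3.14, 3.14, 3.14, 3.14].

### API

Orientations are given as a unit quaternion [w, x, y, z].
In Python, from cell import arm gives the robot as it stands.
- The arm moves only by the shell command python3 -m handwheel 'ROWS'. ROWS is JSON, a list of rows, each a list of 5 numbers: the shift along the tool's x, y, z in units of 50 mm (1.0 is 50 mm), then the turn about the tool's z in units of 8 degrees (1.0 is 8 degrees), then the closure in counts, from 0 (fully open) to 255 (shut). In form: [[dx, dy, dz, yaw, grip], ...]. A call has 1 to 20 rows; each row shifts and turns the commanded pose from where the row before left it, along the tool's axes as they then stand; what a row does not reach is not made up. A row lasts 1/10 s, in which the tool goes at most 50 mm and 8.59 degrees, less where a joint would pass 70% of its speed; a pose out of reach is approached as far as the arm can. A call is refused whole if a number of a shift passes 1 or a number of a turn 1, either way. A call with a gripper value outside its range is refused whole. The fingers move at their own pace and stop on an object; the grip force is fixed at half the most. Time passes only in rows, so rows that do not move let the fingers close. It gives the time, the measured TCP pose, the force and the opening at its end, in the units of the state.
- arm.state(): the state, without advancing time (a new reading comes with each control period).
- arm.snapshot(name): name is "side" or "top"; returns a dict with "pixels" (480x640x3 uint8, red, green, blue), "K" (3x3 intrinsics, pixels), "rvec" (rotation vector, rad) and "tvec" (3), from world to camera coordinates, as OpenCV has them. Camera axes: x right, y down, z forward; pixel columns grow to the right and rows downward; lengths in m; the calibration is good to about 2 mm. A picture is of the moment at which its call begins. There is no depth.
- arm.close_job(): hands the job in, once; it reports no verdict.
Trained networks look in a picture, given as the dict that the camera call returned (one of the last four; its "shot" number tells which), for a name from the list of things; names that differ only in an ending like _2 or _b are one class to them, and where a whole thing is asked for, a point or a joint stands for the part that bears it (a point fixed in the world has none). Each returns a list of dicts, best first, with "conf" (0 to 1); they miss things now and then, are a little off and sometimes report something else, mostly with a low value. They report only what shows in the picture. A call takes as long as a camera call. They do not tell look-alikes from the thing itself.
- arm.boxes_of(picture, name): "position" ([x, y, z] in m, in the coordinates of the camera as it stood for that picture, good to about 4 mm: the middle of the surface that is visible of it).
- arm.regions_of(picture, name): "mask" (480x640 bool, what is visible of it).
- arm.landmark_of(picture, name): "position" ([x, y, z] in m, in the coordinates of the camera as it stood for that picture, good to about 4 mm: a listed point, or the origin of a listed thing).
The state is a dict: "clock": time; "q": joint angles; "dq": joint speeds; "joint_efforts": joint torques, N m; "tool_pos": TCP position; "orientation": TCP orientation; "ft_force": force on the tool from outside, world axes, zero at the start; "ft_torque": the same for the moment, N m; "grip_width": finger opening in m.
Only numpy, scipy, OpenCV 4.12 (cv2) and the standard library are available. Lean on these libraries where they do the work, as an engineer would, in place of code of your own. Each camera call takes 0.05 s, during which the arm holds its last target. There are 200 camera calls.

### The job

Slide the grey power module along the bench to the shaker and press it, flat on the bench, square and centred (within 1 cm), against the sprung metal plate on the shaker's side with a steady push of about 12 N on the plate, which sinks the plate about 12 mm, roughly half its travel, so that a colleague can put in the screws. Keep that push steady for three seconds and finish while still holding the module pressed there: do not let go. Never drive the plate to its back stop, do not tip the module, and leave everything else where it is.

Things in the scene. Friction and masses are not known exactly. Their poses are not given: they have to be found in the camera images.
- module_centre (a point): centre (half-way up) of the loose power module: a plain grey closed metal box with black vent slots on top, about 0.4 kg, 80 mm along its own x, 100 mm along its own y, 55 mm high, standing flat on the bench; too wide for a sound grip, so it is pushed along. One of its 100 mm wide faces (own +x, which starts on the shaker's side; or -x) must meet the plate
- shaker: tan bench shaker, fixed, platform with flasks on top (top of the flasks 265 mm up). Its origin lies on the bench below the middle of the dock plate's front face as it rests unpressed. Own x points into the machine (the pressing direction, roughly the robot's left), own y along the plate. The housing's flat front, 320 mm wide and up to 138 mm high, is at own x = +35 mm
- plate_face (a point): middle of the front face of the sprung dock plate: an upright aluminium plate 130 mm wide, 10 mm thick, from 5 to 65 mm above the bench, standing 35 mm proud of the shaker's front at rest; this point is 35 mm above the bench and moves in with the plate
- dock_plate (a joint): how far the dock plate is pushed in, in m: 0 at rest, back stop at 0.022. Its spring gives 1000 N per m from zero (12 mm = 12 N). The robot's own push must also overcome the module's friction on the bench (2 to 6 N)
- reagent_bottle: amber glass bottle with black cap, 70 mm across, 150 mm tall; bystander; origin at centre of its underside
- screwdriver: screwdriver 180 mm long lying on the bench; bystander
- screw_tray: shallow white open tray 70 x 90 x 20 mm; bystander; origin at centre of its underside
- beaker: open glass beaker, 70 mm across, 90 mm tall; bystander; origin at centre of its underside
- tube_rack: white rack full of capped tubes, 70 x 160 mm, 92 mm tall; bystander; origin at centre of its underside
- marker: white marker pen with black cap, 130 mm long, 17 mm thick, lying; bystander
There are look-alikes about, which are no part of the job. Leave any green, red or turquoise look-alike of the part that bears module_centre alone.

How it is judged:
On the way:
1. the module is pressed square, centred and flat against the dock plate, with the plate 8 to 16 mm in, steadily for 2 s (value of joint dock_plate between 0.008 and 0.016 m and contact force between module and dock_plate between 6 and 18 N and y of module_centre in the frame of shaker between -0.01 and 0.01 m and angle between the x axis of module_centre and the x axis of shaker, either way round below 0.08 rad and angle between module_centre's own z axis and vertical below 0.05 rad and height (world z) of module_centre below 0.034 m and velocity of joint dock_plate between -0.01 and 0.01 m/s and (contact force between module and the fingers above 1 N or contact force between module and the arm above 1 N)), for 2 s.
At the end, for the whole second after the job is handed in: Robot touching the module and holding it on the plate: plate 8 to 16 mm in and at rest (under 10 mm/s), force on the plate 6 to 18 N, module centre within 10 mm of the plate's middle line, square within 0.08 rad, flat on the bench (tilt under 0.05 rad, centre below 34 mm) (all of step 1); the arm keeps its last pose, push and grip.
It fails at once if the dock plate is driven to its back stop (over 20 mm) (value of joint dock_plate above 0.02 m).
It fails at once if the module is lifted off the bench (by over 18 mm) (height (world z) of module_centre above 0.0455 m).
It fails at once if the module is tipped by more than 0.3 rad (angle between module_centre's own z axis and vertical above 0.3 rad).
It fails at once if a bystander is moved by more than 30 mm (distance of any of reagent_bottle, screwdriver, screw_tray, beaker, tube_rack, marker from where it was at the start of the episode above 0.03 m).
It also fails if it takes over 72 s, if anything falls off the work surface, if the arm or the gripper's body presses on something with over 40 N, if the wrist force passes 120 N, or if a joint passes its speed limit or range.

## Working session

There is one attempt and no reset: what is moved stays moved. The work goes in short steps, Python scripts to look and compute and a shell command to move; the robot and the scene stay as the last step left them, time stands still between calls to the robot, and variables do not carry over. Pictures are saved under pics/ and viewed, about 8 in all and at most 12, crops included, and the job is handed in when it is done.

```bash
mkdir -p pics; cat > h.py <<'E'
import numpy as np, cv2
from cell import arm
def w(s,p):
    R=cv2.Rodrigues(np.array(s["rvec"],float))[0]; return R.T@(np.array(p,float).ravel()-np.array(s["tvec"],float).ravel())
def proj(s,P):
    return cv2.projectPoints(np.array(P,float).reshape(-1,3),np.array(s["rvec"],float),np.array(s["tvec"],float),np.array(s["K"],float),None)[0].reshape(-1,2)
def atz(s,uv,z):
    R=cv2.Rodrigues(np.array(s["rvec"],float))[0]; c=-R.T@np.array(s["tvec"],float).ravel()
    d=R.T@np.linalg.inv(np.array(s["K"],float))@np.array([uv[0],uv[1],1.]); return c+d*(z-c[2])/d[2]
def save(s,n): cv2.imwrite("pics/"+n,cv2.cvtColor(s["pixels"],cv2.COLOR_RGB2BGR))
E
python3 - <<'E'
from h import *
np.set_printoptions(precision=3,suppress=True)
print(arm.state())
for c in ("top","side"):
    s=arm.snapshot(c); save(s,c+"0.png")
    for n in ("module_centre","shaker","plate_face","reagent_bottle","screwdriver","screw_tray","beaker","tube_rack","marker"):
        for d in arm.landmark_of(s,n)[:3]:
            P=w(s,d["position"]); print(c,n,round(d["conf"],2),P,proj(s,P)[0])
E
```

```text
{'clock': 0.0, 'q': array([ 1.168,  0.469, -0.049,  1.534,  0.024,  1.141, -0.082]), 'dq': array([ 0.001,  0.   ,  0.001,  0.001, -0.   ,  0.   , -0.001]), 'joint_efforts': array([ -0.   , -51.031,  -0.046, -23.771,   0.011,   0.008,   0.   ]), 'tool_pos': array([ 0.246, -0.628,  0.23 ]), 'orientation': array([-0.001,  0.983,  0.186, -0.   ]), 'ft_force': array([0.915, 0.111, 0.307]), 'ft_torque': array([-0.018, -0.013, -0.006]), 'grip_width': 0.08555801612734787}
top module_centre 0.91 [ 0.384 -0.147  0.027] [352.299 307.99 ]
top module_centre 0.86 [ 0.853 -0.101  0.023] [325.657  79.594]
top module_centre 0.74 [ 0.581 -0.122  0.028] [337.811 208.685]
top shaker 0.89 [ 0.582  0.202 -0.005] [179.563 213.082]
top plate_face 0.65 [0.584 0.198 0.034] [176.654 208.563]
top reagent_bottle 0.75 [ 0.442 -0.393  0.   ] [473.123 277.81 ]
top screwdriver 0.82 [0.747 0.035 0.001] [260.735 133.157]
top screw_tray 0.79 [ 0.394  0.057 -0.004] [249.727 304.19 ]
top beaker 0.61 [ 0.351 -0.3    0.   ] [428.657 323.804]
top tube_rack 0.88 [ 0.6   -0.427  0.002] [486.473 200.059]
top marker 0.62 [ 0.732 -0.236 -0.003] [391.208 139.581]
side module_centre 0.96 [ 0.588 -0.122  0.026] [291.095 251.196]
side module_centre 0.93 [ 0.387 -0.146  0.024] [395.059 257.34 ]
side module_centre 0.81 [ 0.854 -0.1    0.028] [158.702 240.65 ]
side reagent_bottle 0.56 [ 0.45  -0.394 -0.002] [378.102 186.253]
side screwdriver 0.58 [0.75  0.033 0.003] [187.075 306.319]
side screw_tray 0.77 [ 0.395  0.057 -0.004] [376.529 349.026]
side beaker 0.9 [ 0.354 -0.301  0.002] [417.563 216.646]
side tube_rack 0.84 [ 0.602 -0.434  0.   ] [316.306 167.875]
side marker 0.59 [ 0.737 -0.232  0.   ] [236.045 215.954]
```

View pics/top0.png

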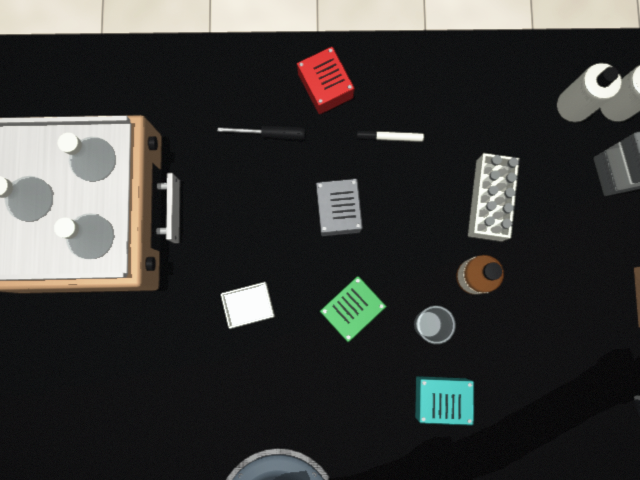

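View pics/side0.png

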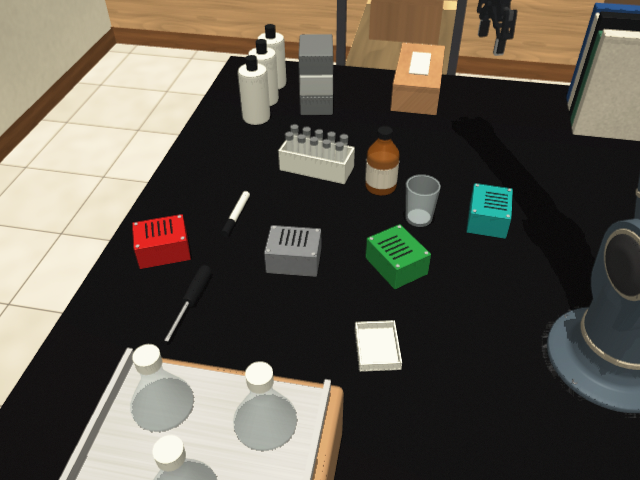

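Candidates in the top view are grey (339,207), green (352,308), red (325,80) and turquoise (446,402). Only the grey one fits the description, since the coloured boxes are the look-alikes. Next I'll confirm it in a crop and measure the angles.

```bash
python3 - <<'E'
from h import *
np.set_printoptions(precision=4,suppress=True)
s=arm.snapshot("top")
px=s["pixels"]
# module top face: brightness mask around blob
im=np.zeros((480,640),np.uint8)
for d in arm.regions_of(s,"module_centre"):
    m=d["mask"]; 
    ys,xs=np.nonzero(m)
    if abs(xs.mean()-339)<15 and abs(ys.mean()-207)<15:
        c=max(cv2.findContours(m.astype(np.uint8),0,2)[0],key=cv2.contourArea)
        b=cv2.boxPoints(cv2.minAreaRect(c)); print("mask box",d["conf"],[atz(s,p,.055)[:2] for p in b])
for n in ("plate_face","shaker"):
  for d in arm.regions_of(s,n)[:2]:
    ys,xs=np.nonzero(d["mask"]); print(n,d["conf"],xs.min(),xs.max(),ys.min(),ys.max())
E1=cv2.resize(px[160:260,140:380],None,fx=3.3,fy=3.3,interpolation=cv2.INTER_CUBIC)
cv2.imwrite("pics/crop1.png",E1[:,:,::-1])
E
```

```text
mask box 0.59 [array([ 0.6289, -0.0782]), array([ 0.6362, -0.1586]), array([ 0.5302, -0.167 ]), array([ 0.5232, -0.0876])]
plate_face 0.7 165 178 173 242
shaker 0.7 0 178 115 293
```

View pics/crop1.png

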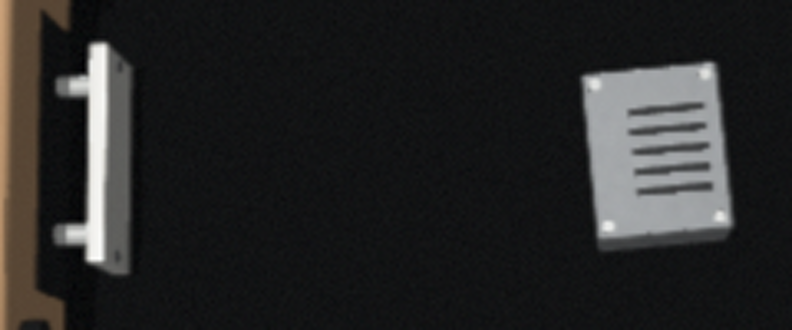

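The crop confirms the plain grey box with black slots. Its top corners in the crop are about (585,76), (716,63), (732,227) and (599,239). The plate's front top edge runs (108,43)→(104,263).

```bash
python3 - <<'E'
from h import *
np.set_printoptions(precision=4,suppress=True)
s=arm.snapshot("top")
f=lambda u,v,z:atz(s,(140+(u-1.1)/3.3,160+(v-1.1)/3.3),z)[:2]
c=[f(u,v,.055) for u,v in((585,76),(716,63),(732,227),(599,239))]
print(c,"centre",np.mean(c,0))
for i in range(4): e=c[(i+1)%4]-c[i]; print(np.linalg.norm(e),np.degrees(np.arctan2(e[1],e[0])))
for z,a,b in((.065,(108,43),(104,263)),(.005,(131,68),(128,272))):
    a=f(*a,z);b=f(*b,z);print(a,b,(a+b)/2,np.linalg.norm(a-b),np.degrees(np.arctan2(*(a-b)[::-1])))
E
```

```text
[array([ 0.6284, -0.0812]), array([ 0.6354, -0.1592]), array([ 0.5367, -0.1668]), array([ 0.5305, -0.0884])] centre [ 0.5828 -0.1239]
0.07834892890181308 -84.85991726961096
0.09905866384291293 -175.60814073425217
0.07860014553104873 94.54020229205142
0.09823937636825669 4.241600324922203
[0.6492 0.2   ] [0.5183 0.1994] [0.5838 0.1997] 0.1309352809027146 0.23694186148150084
[0.6481 0.2008] [0.5206 0.2   ] [0.5843 0.2004] 0.12747989105062277 0.3422421036449855
```

```bash
python3 -m handwheel '[[0.58,-0.33,0,0,90],[0.58,-0.33,0,0,90],[0.58,-0.33,0,0,90],[0.58,-0.33,0,0,90],[0.58,-0.33,0,0,90],[0.58,-0.33,0,0,90],[0.58,-0.33,0,0,90],[0.58,-0.33,0,0,90],[0.58,-0.33,0,0,90],[0.58,-0.33,0,0,90],[0.58,-0.33,0,0,90],[0.58,-0.33,0,0,90],[0.58,-0.33,0,0,90],[0.58,-0.33,0,0,90],[0.58,-0.33,0,0,90],[0.58,-0.33,0,0,90]]'
python3 -m handwheel '[[0,0,0,-0.86,90],[0,0,0,-0.86,90],[0,0,0,-0.86,90],[0,0,0,-0.86,90],[0,0,0,-0.86,90],[0,0,0,-0.86,90],[0,0,0,-0.86,90],[0,0,0,-0.86,90],[0,0,0,-0.86,90],[0,0,0,-0.86,90],[0,0,0,0,90],[0,0,0,0,90]]'
python3 - <<'E'
from h import *
from scipy.spatial.transform import Rotation as R
t=arm.state();q=t["orientation"];m=R.from_quat([*q[1:],q[0]]).as_matrix()
print(t["tool_pos"],m[:,0],np.degrees(np.arctan2(m[1,0],m[0,0])),m[:,2],t["q"])
E
```

```text
clock: 2.85
tool_pos: [0.5829, -0.2122, 0.2315]
orientation: [0.0, 0.983, 0.186, 0.0]
ft_force: [-0.1, -0.5, 0.6]
grip_width: 0.0554
clock: 4.05
tool_pos: [0.582, -0.2134, 0.2313]
orientation: [0.0, 0.707, 0.707, 0.0]
ft_force: [-1.2, -0.1, -0.1]
grip_width: 0.0553
[ 0.58203321 -0.21339184  0.231333  ] [-9.39619037e-04  9.99999558e-01 -2.78713983e-05] 90.05383621313538 [ 9.07083754e-05 -2.77861792e-05 -9.99999995e-01] [ 0.63370179  0.42114058 -0.47565478  1.65104528  0.20949399  1.12020878
  0.10289394]
```

```bash
python3 -m handwheel '[[0,0.04,0.43,0,90],[0,0,0.43,0,90],[0,0,0.43,0,90],[0,0,0.43,0,90],[0,0,0.43,0,90],[0,0,0.43,0,90],[0,0,0.43,0,90],[0,0,0.43,0,90],[0,0,0.43,0,90],[0,0,0.43,0,90],[0,0,0,0,90],[0,0,0,0,90]]'
python3 -m handwheel '[[0.1,0,0,0,90],[0.1,0,0,0,90],[0.1,0,0,0,90],[0.1,0,0,0,90],[0.1,0,0,0,90],[0.1,0,0,0,90],[0.1,0,0,0,90],[0.1,0,0,0,90],[0.1,0,0,0,90],[0.1,0,0,0,90],[0.1,0,0,0,90],[0.1,0,0,0,90],[0.1,0,0,0,90],[0.1,0,0,0,90],[0.1,0,0,0,90],[0.1,0,0,0,90],[0,0,0,0,90],[0,0,0,0,90]]'
python3 - <<'E'
from h import *
s=arm.snapshot("top");save(s,"top1.png")
for d in arm.landmark_of(s,"module_centre")[:3]: print(d["conf"],w(s,d["position"]))
cv2.imwrite("pics/crop2.png",cv2.resize(s["pixels"][150:270,140:400],None,fx=3,fy=3,interpolation=cv2.INTER_CUBIC)[:,:,::-1])
E
```

```text
clock: 5.25
tool_pos: [0.5843, -0.2131, 0.0165]
orientation: [0.0, 0.706, 0.708, -0.0]
ft_force: [-0.3, 0.3, 0.1]
grip_width: 0.0553
clock: 7.05
tool_pos: [0.5839, -0.1321, 0.0163]
orientation: [-0.0, 0.705, 0.709, 0.0]
ft_force: [-0.5, 0.2, 0.6]
grip_width: 0.0556
0.64 [ 0.85370652 -0.1032235   0.02611099]
0.6 [ 0.58691719 -0.07915009  0.02839499]
0.58 [ 0.38428206 -0.14397503  0.02905057]
```

View pics/crop2.png

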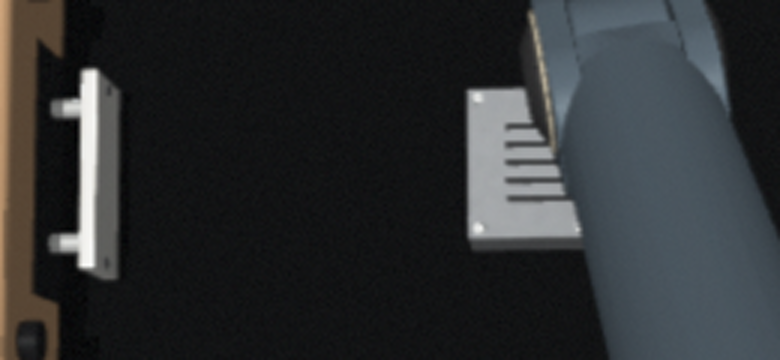

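Module now sits square, with its front top edge at crop (467,89)→(469,240).

```bash
cat >> h.py <<'E'
def crop(s,u,v,z,o=(140,150),k=3.): return atz(s,(o[0]+(u-(k-1)/2)/k,o[1]+(v-(k-1)/2)/k),z)[:2]
E
python3 - <<'E'
from h import *
s=arm.snapshot("top")
a=crop(s,467,89,.055);b=crop(s,469,239,.055);print(a,b,(a+b)/2,a-b)
E
```

```text
[ 0.63565287 -0.03882072] [ 0.53643603 -0.03960787] [ 0.58604445 -0.03921429] [0.09921683 0.00078715]
```

```bash
python3 -m handwheel '[[0.12,0,0,0,90],[0.12,0,0,0,90],[0.12,0,0,0,90],[0.12,0,0,0,90],[0.12,0,0,0,90],[0.12,0,0,0,90],[0.12,0,0,0,90],[0.12,0,0,0,90],[0.12,0,0,0,90],[0.12,0,0,0,90],[0.12,0,0,0,90],[0.12,0,0,0,90],[0.12,0,0,0,90],[0.12,0,0,0,90],[0.12,0,0,0,90],[0.12,0,0,0,90],[0.12,0,0,0,90],[0.12,0,0,0,90],[0.12,0,0,0,90],[0,0,0,0,90]]'
python3 -m handwheel '[[0.12,0,0,0,90],[0.12,0,0,0,90],[0.12,0,0,0,90],[0.12,0,0,0,90],[0.12,0,0,0,90],[0.12,0,0,0,90],[0.12,0,0,0,90],[0.12,0,0,0,90],[0.12,0,0,0,90],[0.12,0,0,0,90],[0.12,0,0,0,90],[0.12,0,0,0,90],[0.12,0,0,0,90],[0.12,0,0,0,90],[0.12,0,0,0,90],[0.12,0,0,0,90],[0.08,0,0,0,90],[0,0,0,0,90],[0,0,0,0,90]]'
python3 - <<'E'
from h import *
s=arm.snapshot("top")
for d in arm.landmark_of(s,"module_centre")[:3]: print(d["conf"],w(s,d["position"]))
cv2.imwrite("pics/crop3.png",cv2.resize(s["pixels"][150:270,140:300],None,fx=5,fy=5,interpolation=cv2.INTER_CUBIC)[:,:,::-1])
E
```

```text
clock: 9.2
tool_pos: [0.5835, -0.0174, 0.0165]
orientation: [-0.0, 0.705, 0.709, 0.001]
ft_force: [1.2, -0.3, -0.3]
grip_width: 0.0554
clock: 11.1
tool_pos: [0.5825, 0.0825, 0.016]
orientation: [-0.001, 0.705, 0.709, 0.001]
ft_force: [0.2, 0.7, 0.1]
grip_width: 0.0551
0.92 [ 0.85205455 -0.10320216  0.02639479]
0.68 [ 0.38385425 -0.14436924  0.02919746]
0.67 [ 0.20972403 -0.31825832  0.02822024]
```

View pics/crop3.png

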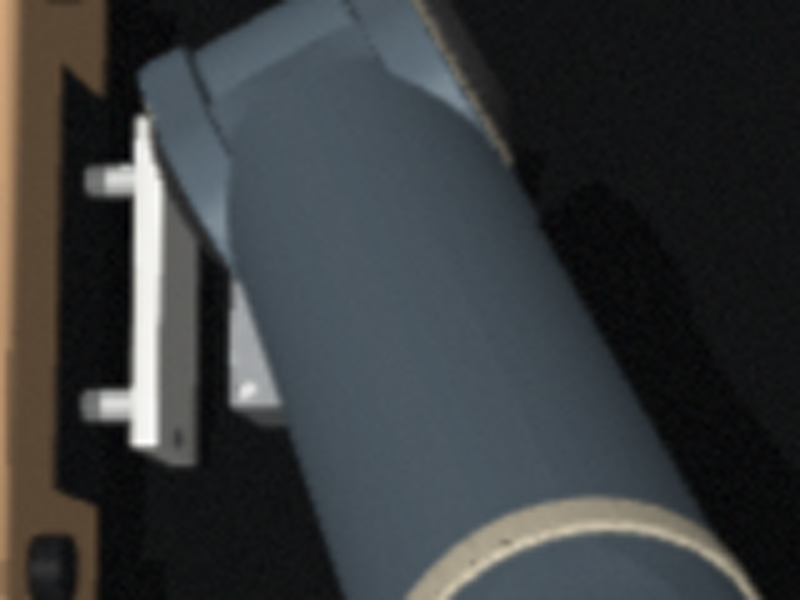

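The front edge is visible about 2.5 cm short of the plate (crop corner (231,408)), still square. Next I'll advance gently.

```bash
python3 - <<'E'
from h import *
s=arm.snapshot("top")
print(crop(s,231,408,.055,k=5.),crop(s,231,290,.055,k=5.))
E
python3 -m handwheel '[[0.04,0,0,0,90],[0.04,0,0,0,90],[0.04,0,0,0,90],[0.04,0,0,0,90],[0.04,0,0,0,90],[0.04,0,0,0,90],[0.04,0,0,0,90],[0.04,0,0,0,90],[0.04,0,0,0,90],[0.04,0,0,0,90],[0,0,0,0,90],[0,0,0,0,90]]'
python3 -m handwheel '[[0.02,0,0,0,90],[0.02,0,0,0,90],[0.02,0,0,0,90],[0.02,0,0,0,90],[0,0,0,0,90],[0,0,0,0,90]]'
python3 -m handwheel '[[0.02,0,0,0,90],[0.02,0,0,0,90],[0.02,0,0,0,90],[0.02,0,0,0,90],[0,0,0,0,90],[0,0,0,0,90]]'
```

```text
[0.53526374 0.1740227 ] [0.58175092 0.17490284]
clock: 12.45
tool_pos: [0.5831, 0.1015, 0.0165]
orientation: [-0.0, 0.706, 0.709, 0.0]
ft_force: [-0.3, 0.0, -0.5]
grip_width: 0.055
clock: 13.05
tool_pos: [0.5832, 0.1047, 0.0165]
orientation: [0.0, 0.706, 0.708, 0.0]
ft_force: [1.0, -3.4, 3.0]
grip_width: 0.0555
clock: 13.65
tool_pos: [0.5831, 0.1085, 0.0165]
orientation: [0.0, 0.706, 0.708, -0.0]
ft_force: [0.2, -5.1, 3.8]
grip_width: 0.055
```

```bash
for i in 1; do python3 -m handwheel '[[0.02,0,0,0,90],[0.02,0,0,0,90],[0.02,0,0,0,90],[0,0,0,0,90],[0,0,0,0,90]]'
python3 -m handwheel '[[0.02,0,0,0,90],[0.02,0,0,0,90],[0.02,0,0,0,90],[0,0,0,0,90],[0,0,0,0,90]]'; done
python3 - <<'E'
from h import *
s=arm.snapshot("top")
cv2.imwrite("pics/crop4.png",cv2.resize(s["pixels"][150:270,140:300],None,fx=5,fy=5,interpolation=cv2.INTER_CUBIC)[:,:,::-1])
E
```

```text
clock: 14.15
tool_pos: [0.5831, 0.1102, 0.0165]
orientation: [0.001, 0.706, 0.708, -0.001]
ft_force: [0.6, -7.0, 5.3]
grip_width: 0.0553
clock: 14.65
tool_pos: [0.5831, 0.1119, 0.0164]
orientation: [0.001, 0.706, 0.708, -0.002]
ft_force: [0.1, -9.7, 6.0]
grip_width: 0.055
```

View pics/crop4.png

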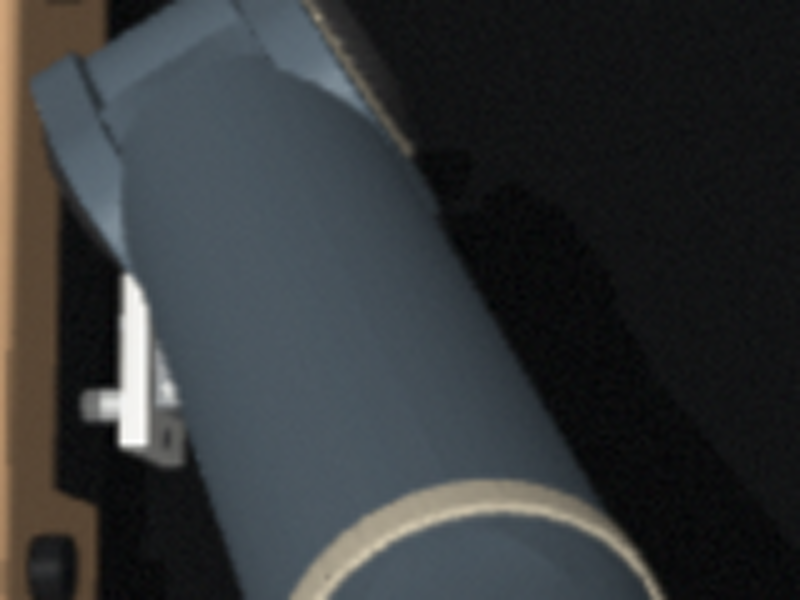

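The plate is being pressed: its white top edge has shifted from crop column 158 to 150, about 4 mm. The module lies flush, so I'll continue.

```bash
python3 -m handwheel '[[0.02,0,0,0,90],[0.02,0,0,0,90],[0.02,0,0,0,90],[0.02,0,0,0,90],[0.02,0,0,0,90],[0,0,0,0,90],[0,0,0,0,90],[0,0,0,0,90]]'
python3 -m handwheel '[[0.02,0,0,0,90],[0.02,0,0,0,90],[0.02,0,0,0,90],[0.02,0,0,0,90],[0,0,0,0,90],[0,0,0,0,90],[0,0,0,0,90]]'
python3 - <<'E'
from h import *
s=arm.snapshot("top")
cv2.imwrite("pics/crop5.png",cv2.resize(s["pixels"][190:260,140:220],None,fx=8,fy=8,interpolation=cv2.INTER_CUBIC)[:,:,::-1])
E
```

```text
clock: 15.5
tool_pos: [0.583, 0.1147, 0.0164]
orientation: [0.002, 0.706, 0.708, -0.003]
ft_force: [0.8, -12.6, 7.8]
grip_width: 0.0552
clock: 16.2
tool_pos: [0.583, 0.117, 0.0164]
orientation: [0.003, 0.706, 0.708, -0.004]
ft_force: [-0.4, -16.9, 8.9]
grip_width: 0.0553
```

View pics/crop5.png

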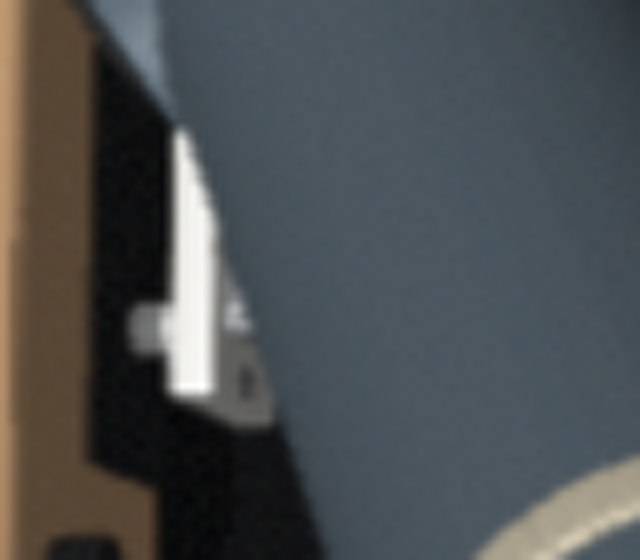

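```bash
python3 -m handwheel '[[0.02,0,0,0,90],[0.02,0,0,0,90],[0.02,0,0,0,90],[0,0,0,0,90],[0,0,0,0,90],[0,0,0,0,90],[0,0,0,0,90]]'
python3 - <<'E'
from h import *
s=arm.snapshot("top")
print("rest",crop(s,158,445,.065,k=5.),"prev",crop(s,214,390,.065,o=(140,190),k=8.))
for n in("top","side"):
  s=arm.snapshot(n)
  for d in arm.landmark_of(s,"plate_face")[:1]+arm.landmark_of(s,"module_centre"): print(n,d["conf"],w(s,d["position"]))
cv2.imwrite("pics/side6.png",s["pixels"][:,:,::-1])
s=arm.snapshot("top")
cv2.imwrite("pics/crop6.png",cv2.resize(s["pixels"][190:260,140:220],None,fx=8,fy=8,interpolation=cv2.INTER_CUBIC)[:,:,::-1])
E
```

```text
clock: 16.95
tool_pos: [0.583, 0.1187, 0.0164]
orientation: [0.003, 0.707, 0.708, -0.005]
ft_force: [0.2, -17.9, 9.5]
grip_width: 0.0554
rest [0.51976908 0.19941664] prev [0.52043533 0.20879712]
top 0.57 [0.58382261 0.21214043 0.03551957]
top 0.88 [ 0.21221443 -0.32158925  0.02816793]
top 0.83 [ 0.38548117 -0.14699368  0.0281179 ]
top 0.77 [ 0.85237582 -0.10402214  0.02240675]
side 0.81 [ 0.38505508 -0.14766386  0.02342986]
side 0.78 [0.58871877 0.17228171 0.02604519]
side 0.7 [ 0.20504818 -0.3202191   0.02932707]
side 0.66 [ 0.85084773 -0.10112156  0.02908324]
side 0.47 [7.48935252e-01 3.41821537e-02 2.02578207e-04]
```

View pics/crop6.png

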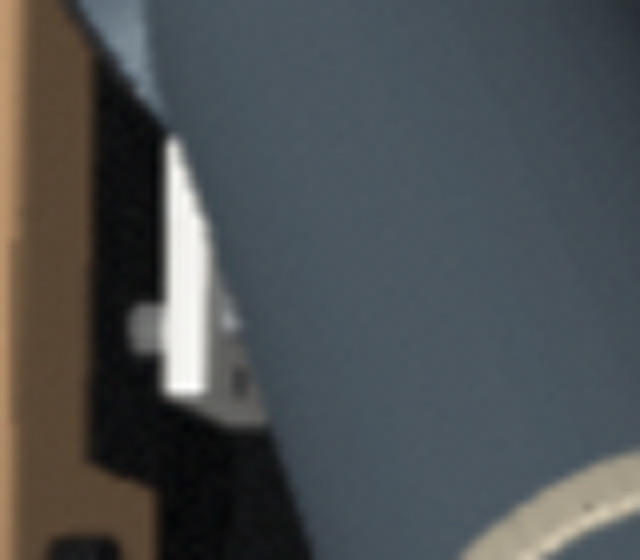

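View pics/side6.png

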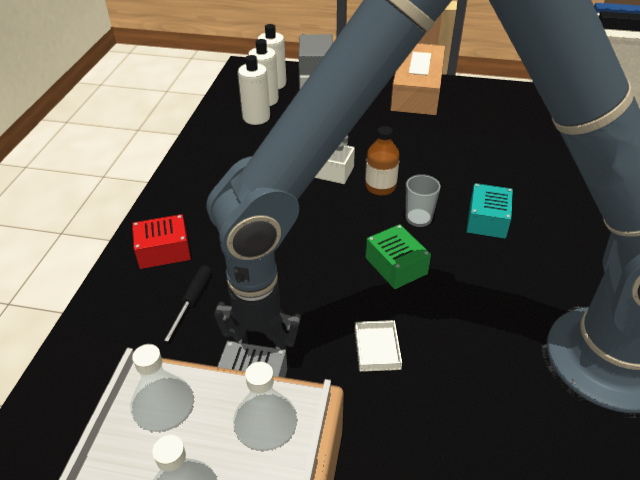

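The top view shows the plate 11 mm in (edge at column 209). The side view shows the module flat between the fingers and the plate, with everything else where it was. I'll nudge slightly, then hold.

```bash
python3 -m handwheel '[[0.02,0,0,0,90],[0,0,0,0,90],[0,0,0,0,90],[0,0,0,0,90],[0,0,0,0,90],[0,0,0,0,90],[0,0,0,0,90],[0,0,0,0,90],[0,0,0,0,90],[0,0,0,0,90],[0,0,0,0,90],[0,0,0,0,90],[0,0,0,0,90],[0,0,0,0,90],[0,0,0,0,90],[0,0,0,0,90],[0,0,0,0,90],[0,0,0,0,90],[0,0,0,0,90],[0,0,0,0,90]]'
python3 -m handwheel '[[0,0,0,0,90],[0,0,0,0,90],[0,0,0,0,90],[0,0,0,0,90],[0,0,0,0,90],[0,0,0,0,90],[0,0,0,0,90],[0,0,0,0,90],[0,0,0,0,90],[0,0,0,0,90],[0,0,0,0,90],[0,0,0,0,90],[0,0,0,0,90],[0,0,0,0,90],[0,0,0,0,90],[0,0,0,0,90],[0,0,0,0,90],[0,0,0,0,90]]'
python3 - <<'E'
from h import *
for n in("top","side"):
  s=arm.snapshot(n)
  for d in arm.landmark_of(s,"plate_face")[:1]+[d for d in arm.landmark_of(s,"module_centre") if w(s,d["position"])[1]>.1]: print(n,d["conf"],w(s,d["position"]))
print(arm.state()["ft_force"],arm.state()["tool_pos"])
E
```

```text
clock: 19.35
tool_pos: [0.583, 0.1191, 0.0164]
orientation: [0.003, 0.707, 0.707, -0.005]
ft_force: [-0.0, -19.0, 10.9]
grip_width: 0.0554
clock: 21.15
tool_pos: [0.583, 0.1191, 0.0164]
orientation: [0.003, 0.707, 0.707, -0.005]
ft_force: [-0.1, -18.7, 11.3]
grip_width: 0.0555
side 0.93 [0.58773599 0.17204249 0.02723973]
[ -0.78697011 -18.98061482  10.51156487] [0.58303655 0.11909397 0.01641482]
```

```bash
python3 -c "from cell import arm; print(arm.close_job())"
```

```text
the job is handed in; nothing more can be done
None
```

I slid the grey module to the shaker with both fingers spread across its rear face. It is pressed against the dock plate, and I handed the job in at about 21 s with the arm still holding it there.

**Plate:** it is about 11 to 12 mm in, estimated from its edge in the top image (about 11 mm before a last small nudge) and from finger travel since contact. The joint value itself can't be read.

**Force and hold:** the wrist force held at about 19 N, and the TCP did not move over the last 3.5 s or so. If the plate takes its estimated 11 to 12 N, the remaining 7 N or so is bench friction, slightly above the stated 2 to 6 N. About 11 N of downward finger load on the module could explain that.

**Position:** the module centre is 1 to 4 mm off the plate's middle line, depending on the measurement: top-view corner 1 mm, side-view network 4 mm. Height measured about 27 mm, so it is flat. It was square in the last picture that showed its front edge clearly, just before contact.

**Disagreement:** in the final check the top-view network found neither the module nor the plate, because the arm covers most of both. That check therefore rests on the side view and the arm's own readings. The last side view, taken just before the final nudge, showed nothing else in view moved; the arm hid part of the tube rack and the marker.

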